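# Size a shaft in the step gauge

## Robot

A 6-joint arm with a two-finger parallel gripper is mounted at the origin on a cart in front of the work surface, level with it; the furniture and walls round the work are solid. World frame = base frame: x ahead of the robot, y to its left, z up, the work surface at z = 0. Lengths are in m, angles in rad, forces in N, time in s.
With the tool pointing down it reaches from about 0.275 to 0.75 m from the base axis. Payload 10.2 kg.
Tool frame: the origin (TCP) lies midway between the tips of the shut fingers; the grasp point (between the pads) lies 19 mm behind it (env.hold_point_z is the distance from the TCP to the grasp point, in m); z points along the fingers, y is the line along which they close (so a half turn about z gives the same grasp; the last joint's range is limited). The gripper opens to 85 mm and grips with 20 to 120 N. Pads are 22 mm wide; open, the fingers measure 114 mm over their backs; the gripper's body (76 mm by 85 mm) begins 54 mm behind the grasp point. The pads swing forward as they close: fully open they stand 13 mm farther back than shut.
Start: joints at [-1.482, 0.313, 1.498, -0, 1.331, -0.223], TCP at [0.161, -0.5, 0.231] pointing down, gripper open.
Joint ranges: [-2.94, 2.94], [-0.97, 2.17], [0.19, 2.56], [-1.23, 4.37], [0.02, 3.11], [-2.88, 2.88]. Speed limits (rad/s): [2.39, 2.39, 3.01, 3.14, 3.14, 3.14].

## Interface

Orientations are given as a unit quaternion [x, y, z, w].
In Python, from bench import env, kinematics, monitor, eyes, job gives the robot as it stands. The module is installed in compiled form; this text tells all that it offers. Calls block until the motion is done:
- env.reach(position, orientation): joint-space move of the TCP to a pose.
- env.movel(position, velocity=0.15, frame=None, guard=None): straight line of the TCP; frame=None keeps the orientation; velocity is the mean speed in m/s. With guard (N) it stops when the force on the tool has changed by that much, and returns True; else False.
- env.set_joints(angles): joint-space move.
- env.release() and env.close_gripper(effort=None): open the fingers fully, or close them until they stop; effort is the grip in N (None keeps the last).
- env.hold(seconds).
- kinematics.ik(position, orientation): joint angles nearest the present ones, or None.
- monitor.sense(): the state.
- eyes.grab_frame(name): name is "scene" or "top" or "wrist"; returns a dict with "frame" (420x560x3 uint8, red, green, blue), "mtx" (3x3 intrinsics, pixels), "k1" (the pictures are not rectified: a ray, as slopes to the right and down, at radius r is drawn at 1 + k1 r^2 times it, then the intrinsics apply), "view" (4x4, takes a point from world to camera coordinates). Camera axes: x right, y down, z forward; pixel columns grow to the right and rows downward; lengths in m; the calibration is good to about 2 mm. A picture is of the moment at which its call begins. There is no depth.
A pose or a line that the arm cannot do raises env.MotionError and nothing moves.
- job.hand_in(): hands the job in; it is judged then, once.
The state is a dict: "clock": time; "joints": joint angles; "qvel": joint speeds; "joint_efforts": joint torques, N m; "position": TCP position; "ee_rot": TCP orientation; "contact_force": force on the tool from outside, world axes, zero at the start; "ft_torque": the same for the moment, N m; "finger_gap": opening from 0.0 (shut) to 1.0 (fully open); "gripper_force": force on a finger pad.
Only numpy, scipy, OpenCV 4.12 (cv2) and the standard library are available. Lean on these libraries where they do the work, as an engineer would, in place of code of your own. Each camera call takes 0.05 s, during which the arm holds its last target. There are 200 camera calls.

## Task

Find the size of the shaft in the left-hand place of the sloped rack: try it in the step gauge, starting at the narrowest step (on the left) and going up one step at a time, until it goes right down into the notches without being forced. Leave it lying there, level across both plates and let go, in the first step that takes it; don't try it in any wider step, don't drop it, and leave the other shafts and the things round about where they are.

Things in the scene. Friction and masses are not known exactly. Their poses are not given: they have to be found in the camera images.
- rack: fixed sloped rack, 165x200 mm, 145 mm high: two black V-notched bars on a grey deck rising 30 degrees along its +x (away from the robot) carry three shafts by their journals, side by side at y = +66 (the left place), 0 and -66 mm, mid length at x = -18, z = 86 mm, inclined 30 degrees. Deck 36 mm below the axes; 132 mm clear between the bars. Origin: middle of the underside, z up
- shaft_a: loose ground-steel stepped shaft, 170 mm long, one of three alike but for the diameter of the 120 mm long middle part, not marked (one shaft each of 18, 24, 30 mm; which is which is for the gauge to tell); a 16 mm journal 25 mm long at each end. 0.2 to 0.7 kg. Origin at mid length on the axis; x along the axis (in the rack: up the slope, away from the robot)
- shaft_b: loose ground-steel stepped shaft, 170 mm long, one of three alike but for the diameter of the 120 mm long middle part, not marked (one shaft each of 18, 24, 30 mm; which is which is for the gauge to tell); a 16 mm journal 25 mm long at each end. 0.2 to 0.7 kg. Origin at mid length on the axis; x along the axis (in the rack: up the slope, away from the robot)
- shaft_c: loose ground-steel stepped shaft, 170 mm long, one of three alike but for the diameter of the 120 mm long middle part, not marked (one shaft each of 18, 24, 30 mm; which is which is for the gauge to tell); a 16 mm journal 25 mm long at each end. 0.2 to 0.7 kg. Origin at mid length on the axis; x along the axis (in the rack: up the slope, away from the robot)
- gauge: fixed: two equal upright steel comb plates, 14 mm thick, 182 mm long along y, middles at x = -42 and +42 mm on a 12 mm base. Four notches 15, 21, 27, 33 mm wide from left (+y) to right, 24 mm deep (tops at z = 72, floors 48 mm), mouths rounded 4 mm. A fitting shaft sinks until its axis is at z = 57-63; one too thick stops at 73 or more. Origin: middle of underside
- step_1 (a point): step 1 of the gauge, the notches 15 mm wide: point midway between the two plates, mid-notch, at the height of the plate tops (z = 72 mm); x along the notch. At y = 67.5 mm in the gauge frame. Too narrow for all three shafts.
- step_2 (a point): step 2 of the gauge, the notches 21 mm wide: point midway between the two plates, mid-notch, at the height of the plate tops (z = 72 mm); x along the notch. At y = 31.5 mm in the gauge frame. 
- step_3 (a point): step 3 of the gauge, the notches 27 mm wide: point midway between the two plates, mid-notch, at the height of the plate tops (z = 72 mm); x along the notch. At y = -10.5 mm in the gauge frame. 
- step_4 (a point): step 4 of the gauge, the notches 33 mm wide: point midway between the two plates, mid-notch, at the height of the plate tops (z = 72 mm); x along the notch. At y = -58.5 mm in the gauge frame. Takes all three shafts.
- dial_indicator: dial indicator lying flat between rack and gauge, 123 mm long, dial 58 mm, 21 mm high; bystander
- micrometer: outside micrometer lying flat at the front right, 41x128x16 mm; bystander
- ring_gauge: plain steel ring, 60 mm across, 18 mm high, lying flat behind; bystander
- v_block: steel V-block 60x50x40 mm to the right of the gauge; bystander
- log_book: green hard-cover book 100x142x15 mm to the left of the rack; bystander
- mug: green mug 94 mm high, back left; fixed bystander
- oil_can: small red oiler with bent spout, 148 mm high, at the back in the middle; fixed bystander
- block: steel block with holes, 26x76x51 mm, to the right of the gauge; bystander

How it is judged:
On the way, in this order (a step that is already met when the one before it is completed fails the run):
1. the shaft, held by the fingers and lying along the notch, is tried on step 1, the narrowest: it touches the gauge there (((contact force between the fingers and shaft_a above 1 N and contact force between shaft_a and gauge above 0.5 N and y of shaft_a in the frame of gauge between 0.0595 and 0.0755 m and x of shaft_a in the frame of gauge between -0.03 and 0.03 m and angle between the x axis of shaft_a and the x axis of gauge, either way round below 0.15 rad) or (contact force between the fingers and shaft_b above 1 N and contact force between shaft_b and gauge above 0.5 N and y of shaft_b in the frame of gauge between 0.0595 and 0.0755 m and x of shaft_b in the frame of gauge between -0.03 and 0.03 m and angle between the x axis of shaft_b and the x axis of gauge, either way round below 0.15 rad) or (contact force between the fingers and shaft_c above 1 N and contact force between shaft_c and gauge above 0.5 N and y of shaft_c in the frame of gauge between 0.0595 and 0.0755 m and x of shaft_c in the frame of gauge between -0.03 and 0.03 m and angle between the x axis of shaft_c and the x axis of gauge, either way round below 0.15 rad))), for 0.04 s.
2. the shaft, held by the fingers, is tried on step 2: the 18 mm shaft goes right down in it, a thicker one touches there (((contact force between the fingers and shaft_a above 1 N and z of shaft_a in the frame of gauge below 0.06 m and y of shaft_a in the frame of gauge between 0.0235 and 0.0395 m and x of shaft_a in the frame of gauge between -0.03 and 0.03 m and angle between the x axis of shaft_a and the x axis of gauge, either way round below 0.15 rad) or (contact force between the fingers and shaft_b above 1 N and contact force between shaft_b and gauge above 0.5 N and y of shaft_b in the frame of gauge between 0.0235 and 0.0395 m and x of shaft_b in the frame of gauge between -0.03 and 0.03 m and angle between the x axis of shaft_b and the x axis of gauge, either way round below 0.15 rad) or (contact force between the fingers and shaft_c above 1 N and contact force between shaft_c and gauge above 0.5 N and y of shaft_c in the frame of gauge between 0.0235 and 0.0395 m and x of shaft_c in the frame of gauge between -0.03 and 0.03 m and angle between the x axis of shaft_c and the x axis of gauge, either way round below 0.15 rad))), for 0.04 s.
3. an 18 mm shaft is let go in step 2; a thicker shaft, held by the fingers, is tried on step 3: the 24 mm shaft goes right down in it, the 30 mm shaft touches there (((y of shaft_a in the frame of gauge between 0.0275 and 0.0355 m and x of shaft_a in the frame of gauge between -0.03 and 0.03 m and angle between the x axis of shaft_a and the x axis of gauge, either way round below 0.15 rad and z of shaft_a in the frame of gauge between 0.053 and 0.06 m and angle between shaft_a's own x axis and vertical between 1.52 and 1.622 rad and contact force between the fingers and shaft_a below 0.1 N and linear speed of shaft_a below 0.02 m/s) or (contact force between the fingers and shaft_b above 1 N and z of shaft_b in the frame of gauge below 0.063 m and y of shaft_b in the frame of gauge between -0.0185 and -0.0025 m and x of shaft_b in the frame of gauge between -0.03 and 0.03 m and angle between the x axis of shaft_b and the x axis of gauge, either way round below 0.15 rad) or (contact force between the fingers and shaft_c above 1 N and contact force between shaft_c and gauge above 0.5 N and y of shaft_c in the frame of gauge between -0.0185 and -0.0025 m and x of shaft_c in the frame of gauge between -0.03 and 0.03 m and angle between the x axis of shaft_c and the x axis of gauge, either way round below 0.15 rad))), for 0.04 s.
At the end, for the whole second after the job is handed in: The left-hand shaft lies released in the narrowest step that takes it (18 mm: step 2, 24: 3, 30: 4), within 4 mm of mid-notch, 3 mm of the floors, 3 degrees of level, 30 mm of midway between the plates; the other two are still in the rack, moved under 15 mm (((y of shaft_a in the frame of gauge between 0.0275 and 0.0355 m and x of shaft_a in the frame of gauge between -0.03 and 0.03 m and angle between the x axis of shaft_a and the x axis of gauge, either way round below 0.15 rad and z of shaft_a in the frame of gauge between 0.053 and 0.06 m and angle between shaft_a's own x axis and vertical between 1.52 and 1.622 rad and contact force between the fingers and shaft_a below 0.1 N and linear speed of shaft_a below 0.02 m/s and distance of each of shaft_b, shaft_c from where it was at the start of the episode below 0.015 m and y of each of shaft_b, shaft_c in the frame of rack below 0.033 m) or (y of shaft_b in the frame of gauge between -0.0145 and -0.0065 m and x of shaft_b in the frame of gauge between -0.03 and 0.03 m and angle between the x axis of shaft_b and the x axis of gauge, either way round below 0.15 rad and z of shaft_b in the frame of gauge between 0.056 and 0.063 m and angle between shaft_b's own x axis and vertical between 1.52 and 1.622 rad and contact force between the fingers and shaft_b below 0.1 N and linear speed of shaft_b below 0.02 m/s and distance of each of shaft_a, shaft_c from where it was at the start of the episode below 0.015 m and y of each of shaft_a, shaft_c in the frame of rack below 0.033 m) or (y of shaft_c in the frame of gauge between -0.0625 and -0.0545 m and x of shaft_c in the frame of gauge between -0.03 and 0.03 m and angle between the x axis of shaft_c and the x axis of gauge, either way round below 0.15 rad and z of shaft_c in the frame of gauge between 0.059 and 0.066 m and angle between shaft_c's own x axis and vertical between 1.52 and 1.622 rad and contact force between the fingers and shaft_c below 0.1 N and linear speed of shaft_c below 0.02 m/s and distance of each of shaft_a, shaft_b from where it was at the start of the episode below 0.015 m and y of each of shaft_a, shaft_b in the frame of rack below 0.033 m))); the robot touches nothing.
It fails at once if the shaft touches the gauge at a step wider than the first that takes it ((contact force between shaft_a and gauge above 0.5 N and y of shaft_a in the frame of gauge below 0.0105 m) or (contact force between shaft_b and gauge above 0.5 N and y of shaft_b in the frame of gauge below -0.0345 m)).
It fails at once if a shaft is forced into the gauge (more than 45 N between them) (contact force between any of shaft_a, shaft_b, shaft_c and gauge above 45 N).
It fails at once if a shaft is dropped (moves faster than 0.35 m/s with no finger on it) ((contact force between the fingers and shaft_a below 0.1 N and linear speed of shaft_a above 0.35 m/s) or (contact force between the fingers and shaft_b below 0.1 N and linear speed of shaft_b above 0.35 m/s) or (contact force between the fingers and shaft_c below 0.1 N and linear speed of shaft_c above 0.35 m/s)).
It fails at once if a thing lying about is moved by more than 30 mm (distance of any of dial_indicator, micrometer, ring_gauge, v_block, log_book, block from where it was at the start of the episode above 0.03 m).
It also fails if it takes over 48 s, if anything falls off the work surface, if the arm or the gripper's body presses on something with over 40 N, if the wrist force passes 120 N, or if a joint passes its speed limit or range.

## Working session

There is one attempt and no reset: what is moved stays moved. The work goes in short steps, each a Python script; the robot and the scene stay as the last script left them, time stands still between calls to the robot, and variables do not carry over. Pictures are saved under pics/ and viewed, at most 10 in all, crops included, and the job is handed in when it is done.

```bash
mkdir -p pics; python3 - <<'E'
from bench import env, monitor, eyes
import cv2,numpy as np
for n in("scene","top"):
    f=eyes.grab_frame(n); cv2.imwrite(f"pics/{n}0.png",f["frame"][:,:,::-1])
    print(n,f["mtx"].tolist(),f["k1"],np.round(f["view"],4).tolist())
s=monitor.sense();print(s["clock"],s["ee_rot"],s["finger_gap"],env.hold_point_z)
E
```

```text
scene [[390.46597554550954, 0.0, 281.2868823969227], [0.0, 390.46597554550954, 211.30710911299818], [0.0, 0.0, 1.0]] 0.004063266530347537 [[-0.4386, -0.8985, 0.0187, 0.2605], [-0.4417, 0.1975, -0.8752, 0.3199], [0.7826, -0.3921, -0.4835, 0.9021], [0.0, 0.0, 0.0, 1.0]]
top [[487.0548088427387, 0.0, 276.32248105276324], [0.0, 487.0548088427387, 206.871029165242], [0.0, 0.0, 1.0]] -0.004684904799221976 [[-0.0292, -0.9996, 0.0001, 0.0337], [-0.9913, 0.0289, -0.1285, 0.5457], [0.1284, -0.0039, -0.9917, 1.4009], [0.0, 0.0, 0.0, 1.0]]
0.1 [ 9.87876433e-01  1.55241380e-01  2.09921824e-05 -5.15787257e-04] 0.9961129648423069 0.0187
```

View pics/top0.png

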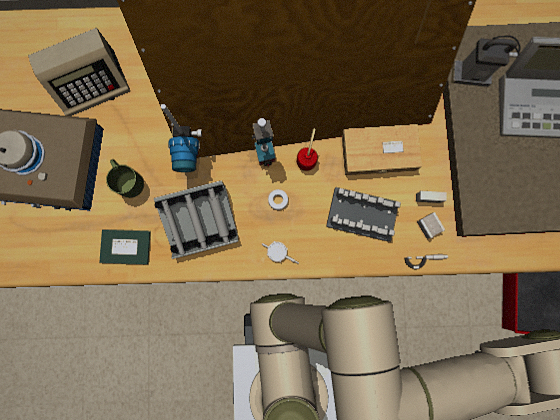

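View pics/scene0.png

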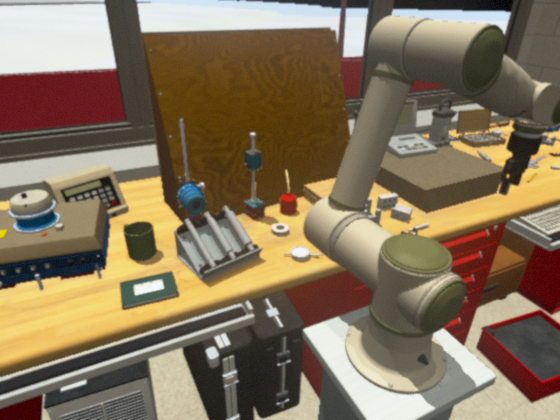

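The top view shows the rack at about (198,220) and the gauge at (363,215), with its narrow end on the left. The dial indicator is at (277,252) and the ring at (278,200). I'll enlarge both.

```bash
cat > h.py <<'E'
import numpy as np,cv2
from bench import env,kinematics,monitor,eyes,job
from scipy.spatial.transform import Rotation as R
def cast(f,uv,z):
    K=f["mtx"];V=np.array(f["view"]);uv=np.atleast_2d(uv).astype(float)
    d=cv2.undistortPoints(uv[:,None],K,np.array([f["k1"],0,0,0.]))[:,0]
    d=np.c_[d,np.ones(len(d))]@V[:3,:3]; c=-V[:3,:3].T@V[:3,3]
    return c+d*((z-c[2])/d[:,2])[:,None]
def proj(f,P):
    V=np.array(f["view"]);p=np.atleast_2d(P)@V[:3,:3].T+V[:3,3]
    return cv2.projectPoints(p,np.zeros(3),np.zeros(3),f["mtx"],np.array([f["k1"],0,0,0.]))[0][:,0]
E
python3 - <<'E'
import cv2,numpy as np
a=cv2.imread('pics/top0.png')
c=np.hstack([a[175:265,148:248],a[175:265,318:418]])
cv2.imwrite('pics/crop0.png',cv2.resize(c,None,fx=4,fy=4,interpolation=cv2.INTER_CUBIC))
E
```

```text
(no output)
```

View pics/crop0.png

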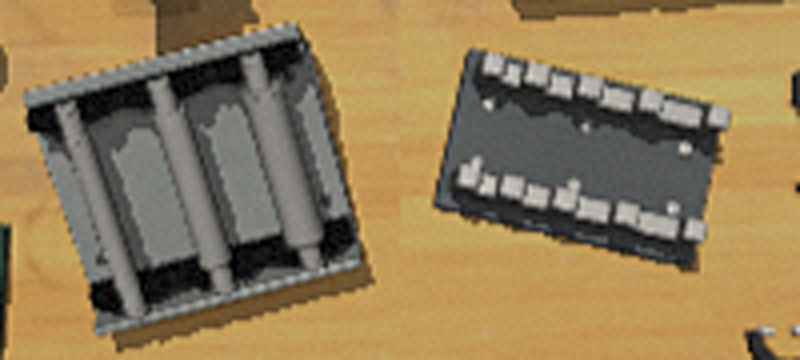

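The left shaft looks thinnest: there is hardly any step at its journals. I'll get rough poses from these pixels, then refine them with the wrist camera over the gauge and the rack.

```bash
python3 - <<'E'
from h import *
f=eyes.grab_frame("top")
cr=lambda p,o:[o[0]+p[0]/4,175+p[1]/4]
g=[cast(f,cr(p,(218,)),.072)[0] for p in[(482,60),(729,112),(458,176),(705,232)]]
g=np.array(g);gc=g.mean(0);d=(g[0]-g[1]+g[2]-g[3]);yaw=np.arctan2(-d[0],d[1])
print("gauge",gc,yaw,np.linalg.norm(d)/2)
for t,b in[((67,103),(138,315)),((160,80),(222,290)),((252,55),(312,265))]:
    T=cast(f,cr(t,(148,)),.1285+.007)[0];B=cast(f,cr(b,(148,)),.0435+.007)[0];e=T-B
    print("shaft",(T+B)/2,np.arctan2(e[1],e[0]),np.linalg.norm(e))
# move to view gauge
q=R.from_euler('z',yaw)*R.from_euler('x',np.pi)
s=monitor.sense();p=np.array(s["position"])
env.movel([p[0],p[1],.33],velocity=.25)
print(kinematics.ik([gc[0]-.04,gc[1],.33],q.as_quat()))
env.reach([gc[0]-.04,gc[1],.33],q.as_quat())
f=eyes.grab_frame("wrist");cv2.imwrite("pics/w1.png",f["frame"][:,:,::-1]);V=np.array(f["view"])
print("cam",-V[:3,:3].T@V[:3,3],V[2,:3],monitor.sense()["position"],monitor.sense()["clock"])
import pickle;pickle.dump(f,open("w1.pkl","wb"))
E
```

```text
gauge [ 0.52167863 -0.23991347  0.072     ] -0.24690280455723268 0.1805944738784048
shaft [0.48776761 0.30796337 0.093     ] 0.21907415186609167 0.1694934903696396
shaft [0.50292771 0.24565906 0.093     ] 0.2002022916710365 0.16713572022573722
shaft [0.5187781  0.18133861 0.093     ] 0.2130055545190314 0.1669695726590305
[-6.79950533e-01  2.95018103e-01  1.26807829e+00 -4.44089210e-16
  1.57849626e+00  1.13774860e+00]
cam [ 0.54994974 -0.25873607  0.47252268] [-0.27279501  0.06937859 -0.95956735] [ 0.48126835 -0.24066219  0.32975845] 2.2667
```

View pics/w1.png

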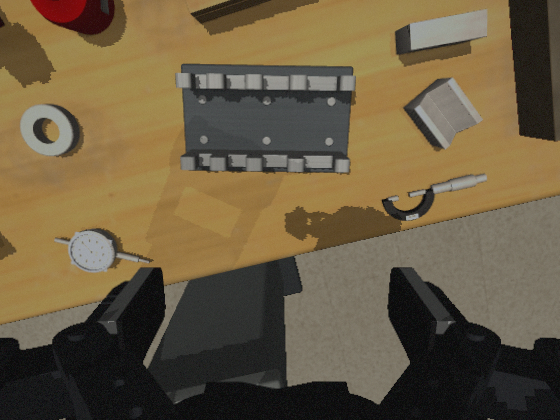

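The wrist view shows the gauge square-on, with the back plate at row 80, the front plate at row 162 and the notches visible. I'll move closer for precise notch positions.

```bash
python3 - <<'E'
from h import *
import pickle
s=monitor.sense();p=np.array(s["position"])
env.movel([p[0]+.03,p[1],.22],velocity=.2)
f=eyes.grab_frame("wrist");pickle.dump(f,open("w2.pkl","wb"))
pr=proj(f,[[.52168,-.2399,.072]])[0].astype(int);print(pr)
c=f["frame"][max(0,pr[1]-100):pr[1]+100,max(0,pr[0]-130):pr[0]+130]
print(max(0,pr[0]-130),max(0,pr[1]-100),c.shape)
cv2.imwrite("pics/w2.png",cv2.resize(c[:,:,::-1],None,fx=3,fy=3,interpolation=cv2.INTER_CUBIC))
E
```

```text
[270 175]
140 75 (200, 260, 3)
```

View pics/w2.png

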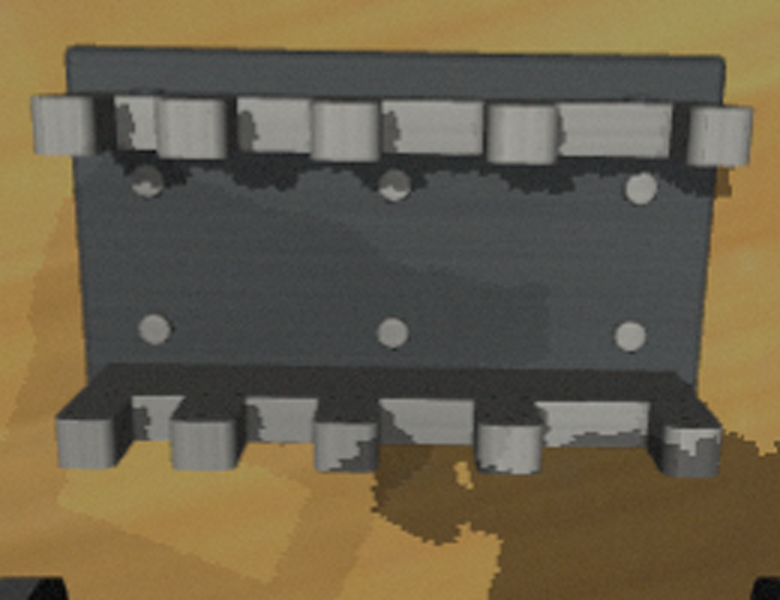

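```bash
python3 - <<'E'
from h import *
import pickle
f=pickle.load(open("w2.pkl","rb"))
ys=[.083,.051,.012,-.033,-.083]
b=[(63,124),(193,128),(346,131),(522.5,133),(720,136)];fr=[(87,443),(205,444),(347,445),(509,447),(692,449)]
uv=np.array(b+fr)/3+[140,75]
P=cast(f,uv,.072)[:,:2];G=np.array([[.042,y] for y in ys]+[[-.042,y] for y in ys])
Pc,Gc=P.mean(0),G.mean(0);U,S,Vt=np.linalg.svd((G-Gc).T@(P-Pc));Rm=(U@Vt).T
t=Pc-Rm@Gc;yaw=np.arctan2(Rm[1,0],Rm[0,0]);print("gauge",t,yaw,S.sum()/((G-Gc)**2).sum())
print(np.round((P-(G@Rm.T+t))*1000,1).tolist())
np.save("gauge.npy",[*t,yaw])
# go view rack
c=np.array([.4878,.308,.086]);yr=.211
s=R.from_euler('z',yr)
n=s.apply([-.5,0,.866]);q=s*R.from_euler('y',-np.pi/6)*R.from_euler('x',np.pi)
print(q.apply([0,0,1]),n)
env.movel([.46,-.2,.30],velocity=.25)
mid=np.array([.5028,.2457,.086])
tgt=mid+n*.20+s.apply([-.03,0,0])
print(tgt,kinematics.ik(tgt,q.as_quat()))
env.reach(tgt,q.as_quat())
f=eyes.grab_frame("wrist");pickle.dump(f,open("w3.pkl","wb"));cv2.imwrite("pics/w3.png",f["frame"][:,:,::-1])
print(monitor.sense()["clock"])
E
```

```text
gauge [ 0.52309382 -0.24048071] -0.2610607746759393 0.9919692997793244
[[0.1, -0.4], [-0.4, -0.7], [-0.3, -0.1], [-0.1, 0.5], [-0.2, 1.0], [-0.3, -0.7], [-0.1, -0.6], [0.2, -0.3], [0.4, 0.5], [0.6, 0.7]]
[ 0.48891098  0.10471891 -0.8660254 ] [-0.48891098 -0.10471891  0.866     ]
[0.37568314 0.21847308 0.2592    ] [ 0.27538299 -0.17224142  2.0394609  -0.04709905  0.75222556  1.66097507]
5.2333
```

View pics/w3.png

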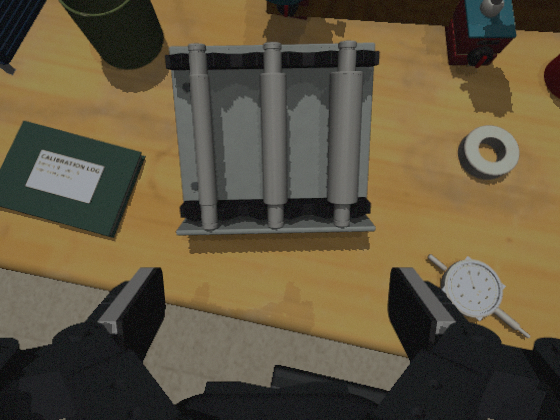

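The left shaft runs from (197,43) to (209,229), the middle one from (273,42) to (276,229) and the right one from (347,42) to (342,228). The diameters clearly increase from left to right.

```bash
python3 - <<'E'
from h import *
import pickle
f=pickle.load(open("w3.pkl","rb"))
for t,b in[((197.5,43),(209,229)),((272.5,42),(275.5,229)),((347.5,42),(342,228))]:
    T=cast(f,t,.1285)[0];B=cast(f,b,.0435)[0];e=T-B
    print("shaft",(T+B)/2,np.arctan2(e[1],e[0]),np.linalg.norm(e))
    # journal shoulder steps
g=cv2.cvtColor(f["frame"],cv2.COLOR_RGB2GRAY).astype(int)
for r in(80,100,140,180,200): print(r,g[r,184:222].tolist())
E
```

```text
shaft [0.49015879 0.31137954 0.086     ] 0.21842709147486453 0.1724707512112879
shaft [0.50451123 0.24674082 0.086     ] 0.2263495315303106 0.1735622573489776
shaft [0.51870806 0.18201674 0.086     ] 0.23439827626074428 0.17250177459378913
80 [65, 61, 61, 61, 62, 60, 79, 87, 98, 102, 105, 106, 109, 113, 110, 104, 106, 107, 102, 97, 90, 82, 80, 68, 56, 52, 60, 61, 64, 62, 65, 59, 64, 61, 62, 62, 66, 63]
100 [111, 96, 95, 74, 71, 74, 65, 79, 84, 91, 101, 105, 106, 106, 111, 111, 108, 108, 106, 101, 101, 98, 89, 81, 77, 64, 49, 62, 71, 70, 71, 71, 70, 70, 70, 74, 74, 74]
140 [108, 105, 108, 108, 109, 106, 106, 105, 106, 106, 92, 86, 92, 103, 106, 110, 111, 109, 110, 109, 107, 108, 103, 98, 94, 86, 77, 67, 52, 52, 64, 68, 68, 70, 72, 73, 70, 71]
180 [103, 105, 105, 104, 105, 102, 103, 103, 103, 103, 104, 105, 106, 93, 88, 93, 106, 109, 113, 112, 111, 112, 112, 109, 104, 100, 96, 86, 83, 74, 61, 49, 47, 63, 67, 67, 70, 70]
200 [93, 86, 81, 78, 78, 66, 60, 58, 60, 58, 58, 59, 57, 62, 58, 75, 91, 102, 105, 110, 109, 112, 112, 111, 107, 106, 103, 97, 91, 83, 70, 65, 47, 32, 21, 18, 19, 19]
```

```bash
cat >> h.py <<'E'
gx,gy,gyaw=np.load("gauge.npy")
HP=env.hold_point_z-.003      # TCP to shaft axis
def gpose(y,zaxis,x=0.):
    c,s=np.cos(gyaw),np.sin(gyaw)
    return np.array([gx+c*x-s*y,gy+s*x+c*y,zaxis-HP])
gq=(R.from_euler('z',gyaw)*R.from_euler('x',np.pi)).as_quat()
E
python3 - <<'E'
from h import *
c=np.array([.4900,.3112,.086]);s=R.from_euler('z',.221)
q=s*R.from_euler('y',-np.pi/6)*R.from_euler('x',np.radians(-15))*R.from_euler('x',np.pi)
tz=q.apply([0,0,1]);print(tz,q.apply([0,1,0]))
g=c+tz*HP+s.apply([0,.002,0]);pre=g-tz*.10
for p in(pre,g): print(p,kinematics.ik(p,q.as_quat()))
Q=q.as_quat()
assert s.inv().apply(tz)[1]<0
env.reach(pre,Q)
print("stop",env.movel(g,velocity=.08,guard=8),monitor.sense()["contact_force"])
f=eyes.grab_frame("wrist");cv2.imwrite("pics/w4.png",f["frame"][:,:,::-1])
print(monitor.sense()["clock"])
E
```

```text
[ 0.52795118 -0.14665615 -0.8365163 ] [ 0.08547405 -0.97080055  0.22414387]
[0.4450553  0.32551447 0.15651832] [ 0.61746254  0.34247598  1.78971622 -0.68158526  0.74091355  2.48865857]
[0.49785042 0.31084886 0.07286669] [ 0.53136087  0.52479086  1.77809849 -0.81996725  0.56904806  2.59702204]
stop False [-0.03524759 -0.13056668  0.50656297]
7.4917
```

View pics/w4.png

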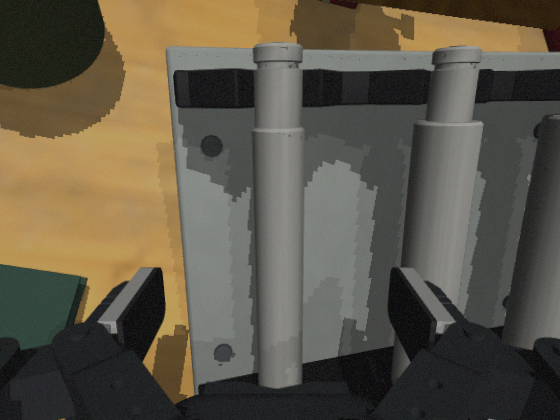

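The shaft is centred at column 280 between the fingers (162 and 390), and the right finger clears the middle shaft. Next I'll grip, lift and carry it over step 1.

```bash
python3 - <<'E'
from h import *
env.close_gripper(50); m=monitor.sense();print(m["finger_gap"],m["gripper_force"],m["contact_force"],m["clock"])
p=np.array(m["position"]);tz=R.from_quat(m["ee_rot"]).apply([0,0,1])
up=p-tz*.05
env.movel(up,velocity=.08)
env.movel([up[0]-.03,up[1],.27],velocity=.2)
m=monitor.sense();print(m["finger_gap"],m["gripper_force"],m["contact_force"])
t=gpose(.0675,.20);print(kinematics.ik(t,gq))
env.reach(t,gq)
m=monitor.sense();print(m["finger_gap"],m["contact_force"],m["clock"],m["joints"])
f=eyes.grab_frame("wrist");cv2.imwrite("pics/w5.png",f["frame"][:,:,::-1])
E
```

```text
0.19136327102610082 48.604198694229126 [-3.44395982 -5.32701516  5.67060703] 8.125
0.1872140133559958 48.776206970214844 [ 0.76600555  0.42628837 -3.23615639]
[-5.19692809e-01  4.45784032e-01  1.43311962e+00 -4.44089210e-16
  1.26268900e+00  1.31216429e+00]
0.193102270985963 [-0.40530815 -1.01081551 -2.67712484] 11.7083 [-5.17971785e-01  4.45353346e-01  1.43339948e+00 -7.65229673e-05
  1.26258796e+00  1.31246890e+00]
```

View pics/w5.png

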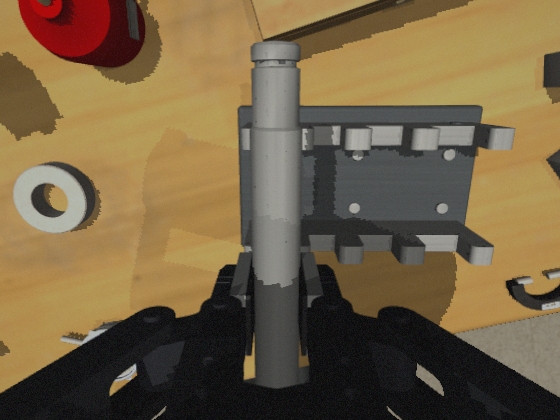

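The shaft is gripped along the tool axis, with its shoulder at row 128 as it was in the rack, so it hasn't pitched. Now the try on step 1.

```bash
cat >> h.py <<'E'
def probe(y,zlow,v=.015,guard=4,start=.088):
    env.movel(gpose(y,start),velocity=.1)
    f0=np.array(monitor.sense()["contact_force"])
    hit=env.movel(gpose(y,zlow),velocity=v,guard=guard)
    m=monitor.sense();env.hold(.15);m=monitor.sense()
    print("hit",hit,"axis z",m["position"][2]+HP,"dF",np.round(np.array(m["contact_force"])-f0,2),"T",np.round(m["ft_torque"],2),"gap",m["finger_gap"],"t",m["clock"])
    return hit
E
python3 - <<'E'
from h import *
probe(.0675,.066)
E
```

```text
hit True axis z 0.07651751727056202 dF [3.81 2.32 5.67] T [ 0.48 -0.46 -0.02] gap 0.189956046145304 t 14.0
```

It touched at z 76.5 mm as expected. The sideways force is in gauge +y, so I'll shift slightly left for step 2 and correct by feel.

```bash
python3 - <<'E'
from h import *
env.movel(gpose(.0675,.10),velocity=.1)
y=.0315+.001; env.movel(gpose(y,.092),velocity=.12)
for i in range(5):
    f0=np.array(monitor.sense()["contact_force"])
    hit=env.movel(gpose(y,.0585),velocity=.02,guard=4)
    env.hold(.1);m=monitor.sense();d=np.array(m["contact_force"])-f0;z=m["position"][2]+HP
    l=R.from_euler('z',-gyaw).apply(d)
    print(hit,"y",y,"z",z,"dF gauge",np.round(l,2),"T",np.round(m["ft_torque"],2),"t",m["clock"])
    if not hit or z<.064: break
    env.movel(gpose(y,z+.004),velocity=.05)
    y+=.0008*np.sign(l[1]) if abs(l[1])>.5 else 0
E
```

```text
False y 0.0325 z 0.05858188863947493 dF gauge [ 0.05  0.65 -1.11] T [ 0.01 -0.   -0.  ] t 16.7667
```

It dropped in freely, so this is the 18 mm shaft. I'll lower it until it feels the floor.

```bash
python3 - <<'E'
from h import *
y=.0325
f0=np.array(monitor.sense()["contact_force"])
hit=env.movel(gpose(y,.050),velocity=.008,guard=4)
env.hold(.15);m=monitor.sense();l=R.from_euler('z',-gyaw).apply(np.array(m["contact_force"])-f0)
print(hit,m["position"][2]+HP,np.round(l,2),np.round(m["ft_torque"],2),m["finger_gap"],m["clock"])
f=eyes.grab_frame("wrist");cv2.imwrite("pics/w6.png",f["frame"][:,:,::-1])
E
```

```text
True 0.05826058125795516 [-0.08 -0.52  9.29] [-0.    0.03  0.  ] 0.18795623817175167 17.2167
```

View pics/w6.png

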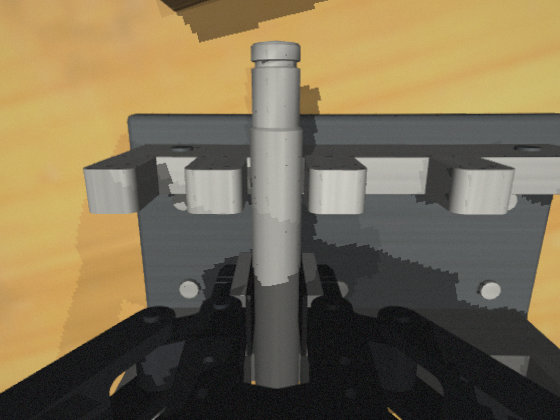

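The shaft lies in step 2, between the teeth at columns 215 and 337. It rests on the floors of both plates, with no tipping moment. I'll release it, back off and check.

```bash
python3 - <<'E'
from h import *
env.release();env.hold(.2)
m=monitor.sense();print(m["finger_gap"],m["gripper_force"],m["contact_force"])
p=np.array(m["position"])
print(env.movel([p[0],p[1],p[2]+.03],velocity=.05,guard=8))
env.movel([p[0],p[1],.24],velocity=.2)
env.hold(.5);print(monitor.sense()["clock"])
f=eyes.grab_frame("wrist");cv2.imwrite("pics/w7.png",f["frame"][:,:,::-1])
E
```

```text
0.9996578798006744 0.0 [-0.18899698 -0.41793196 -0.08541984]
False
20.3833
```

View pics/w7.png

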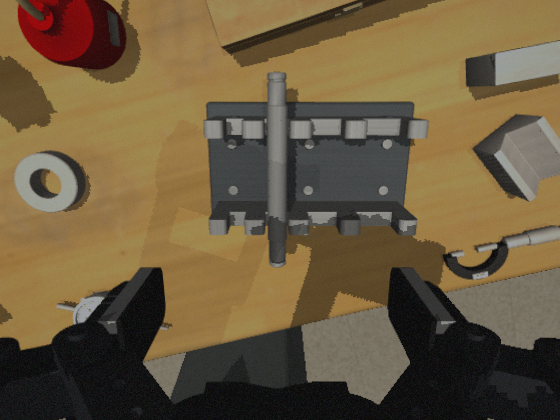

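The shaft (column 278, rows 72–266) lies released in step 2 on both plates. It is about centred, and the gripper is clear.

```bash
python3 -c "
from bench import job
print(job.hand_in())"
```

```text
the job is handed in; nothing more can be done
None
```

The left-hand shaft is the 18 mm one: it stopped on step 1, dropped freely into step 2, and was left lying there released across both plates; the job is handed in (verdict not shown).

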